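# Prop open the lid of the test kiln

### The job

The lid of the cold test kiln on the pottery bench is up, but only a balance spring keeps it there. Swing the prop rod with the red grip up past upright until its tip is fully home in the yellow socket on the lid, and let go of it so that it stays there. Leave the latch with the black grip alone and do not shove the lid.

Things in the scene. Friction and masses are not known exactly. Their poses are not given: they have to be found in the camera images.
- prop_rod (a joint): swing of the 200 g prop rod, rad: 0 = lying level along the kiln's front, pointing right as seen from the robot; 1.57 = upright; 1.86 = fully home at the back of the socket, leaning 0.29 past upright to the left (stop). Nearly free hinge: let go before upright it falls back to 0, past upright it leans on into the socket and stays.
- rod_grip (a point): centre of the rod's red grip: a level round sleeve 18 mm thick, 60 mm long, standing out from the steel rod (10 mm thick, 214 mm long) towards the robot, parallel to the hinge axis. It is 130 mm along the rod from the hinge, 62 mm nearer the robot than the rod, 80 mm in front of the kiln's face; 90 mm above the bench when lying, about 215 mm when home. It turns with the rod.
- rod_hinge (a point): the rod's hinge, fixed on the kiln's front, 90 mm above the bench, 18 mm off the face. x is the hinge axis, level, into the kiln, away from the robot; y level along the face to the left; z up. As the joint grows the rod goes from -y through +z towards +y. The kiln (aluminium, white brick rim; 260 deep, 360 wide, 190 mm high) is turned a little either way.
- socket (a point): yellow socket, an upside-down pocket about 36 mm wide on the front edge of the raised white lid, open below and to the right. The point is where the rod's tip ends when home: 295 mm above the bench, 214 mm from the rod's hinge axis. The lid is hinged on the kiln's left, raised 38 degrees on a spring (60 N m/rad), and gives if pushed.
- latch_grip (a point): centre of the black grip (18 mm thick, 50 mm long, level, pointing towards the robot) of the lid latch, a short steel bar on the kiln's front, its pivot 145 mm left of the rod's hinge; about 80 mm above the bench. Leave it alone.

How it is judged:
At the end, for the whole second after the job is handed in: The prop rod stands past upright in the yellow socket (joint over 1.68 rad, within about 10 degrees of fully home), at rest and released; the lid is still up, its socket within 15 mm of where it was (value of joint prop_rod above 1.68 rad and velocity of joint prop_rod between -0.1 and 0.1 rad/s and distance of socket from where it was at the start of the episode below 0.015 m); the robot touches nothing.
It fails at once if the black-gripped latch is moved by more than 20 mm (distance of latch_grip from where it was at the start of the episode above 0.02 m).
It fails at once if the lid is shoved, its socket displaced by more than 40 mm (distance of socket from where it was at the start of the episode above 0.04 m).
It also fails if it takes over 32 s, if anything falls off the work surface, if the arm or the gripper's body presses on something with over 40 N, if the wrist force passes 120 N, or if a joint passes its speed limit or range.

### The arm

A 6-joint arm with a two-finger parallel gripper is mounted at the origin on the work surface. World frame = base frame: x ahead of the robot, y to its left, z up, the work surface at z = 0. Lengths are in m, angles in rad, forces in N, time in s.
With the tool pointing down it reaches from about 0.275 to 0.725 m from the base axis. Payload 15.9 kg.
Tool frame: the origin (TCP) lies at the very end of the fingers, on their centre line; the grasp point (between the pads) lies 19 mm behind it; z points along the fingers, y is the line along which they close (so a half turn about z gives the same grasp; the last joint's range is limited). The gripper opens to 85 mm and grips with 20 to 120 N. Pads are 22 mm wide; open, the fingers measure 114 mm over their backs; the gripper's body (76 mm by 85 mm) begins 54 mm behind the grasp point. The pads swing forward as they close: fully open they stand 13 mm farther back than shut.
Start: joints at [1.115, 0.213, -0.034, 1.323, 0, 1.571], TCP at [0.22, 0.449, 0.231] pointing down, gripper open.
Joint ranges: [-2.98, 2.98], [-0.74, 1.72], [-1.14, 1.35], [-2.1, 2.04], [-1.57, 1.44], [-3.14, 3.14]. Speed limits (rad/s): [1.89, 1.89, 2.39, 2.57, 3.14, 3.14].

### API

Orientations are given as a unit quaternion [w, x, y, z].
In Python, from workcell import * gives the robot as it stands.
- The arm moves only by the shell command python3 -m handwheel 'ROWS' [FORCE]. ROWS is text: rows parted by semicolons, each of 7 numbers parted by spaces: the shift along the tool's x, y, z in units of 0.3 m (1.0 is 0.3 m), then the turn, a rotation vector about the tool's x, y, z in units of 45 degrees (1.0 is 45 degrees), then the opening, from 0 (shut) to 1 (fully open). A call has exactly 8 rows; each row shifts and turns the commanded pose from where the row before left it, along the tool's axes as they then stand; what a row does not reach is not made up. A row lasts 1/8 s, in which the tool goes at most 62.5 mm and 10.7 degrees, less where a joint would pass 70% of its speed; a pose out of reach is approached as far as the arm can. A call with a number of a shift or a turn outside -1 to 1 is refused whole. A call with a gripper value outside its range is refused whole. The fingers move at their own pace and stop on an object; FORCE is the grip in N (left out, the last holds). Time passes only in rows, so rows that do not move let the fingers close, or fill a call up. It gives the time, the measured TCP pose, the force, the opening and the grip force at its end, in the units of the state.
- read_state(): the state, without advancing time (a new reading comes with each control period).
- get_image(name): name is "scene" or "side" or "wrist"; returns the picture (400x640x3 uint8, red, green, blue); there is no depth.
- calibration(name): a dict with "intrinsics" (3x3 intrinsics, pixels), "rvec" (rotation vector, rad) and "tvec" (3), from world to camera coordinates, as OpenCV has them; the wrist camera has in their place "T_tool_cam" (4x4, takes a point from camera to tool coordinates, whose origin is the TCP and whose axes are the flange's). Camera axes: x right, y down, z forward; pixel columns grow to the right and rows downward; lengths in m; the calibration is good to about 2 mm. A picture is of the moment at which its call begins: read the wrist's pose just before it. calibration takes no time and is no camera call.
- job_done(): hands the job in; it is judged then, once.
The state is a dict: "time_s": time; "qpos": joint angles; "joint_velocities": joint speeds; "joint_efforts": joint torques, N m; "position": TCP position; "orientation": TCP orientation; "wrist_force": force on the tool from outside, world axes, zero at the start; "torque": the same for the moment, N m; "width": finger opening in m; "grasp_force": force on a finger pad.
Only numpy, scipy, OpenCV 4.12 (cv2) and the standard library are available. Lean on these libraries where they do the work, as an engineer would, in place of code of your own. Each camera call takes 0.05 s, during which the arm holds its last target. There are 200 camera calls.

## Working session

There is one attempt and no reset: what is moved stays moved. The work goes in short steps, Python scripts to look and compute and a shell command to move; the robot and the scene stay as the last step left them, time stands still between calls to the robot, and variables do not carry over. Pictures are saved under pics/ and viewed, at most 10 in all, crops included, and the job is handed in when it is done.

```bash
mkdir -p pics; cat > h.py <<'E'
from workcell import *
import numpy as np, cv2
from scipy.spatial.transform import Rotation as R
def cam(n):
    c=calibration(n);K=np.array(c["intrinsics"],float)
    if "rvec" in c:
        r=R.from_rotvec(np.ravel(c["rvec"])).as_matrix();t=np.ravel(c["tvec"]);return K,r.T,-r.T@t
    s=read_state();q=np.array(s["orientation"]);T=np.array(c["T_tool_cam"]);Rt=R.from_quat(q[[1,2,3,0]]).as_matrix()
    return K,Rt@T[:3,:3],Rt@T[:3,3]+np.array(s["position"])
def ray(C,p):
    K,r,o=C;d=r@np.linalg.solve(K,[p[0],p[1],1.]);return o,d/np.linalg.norm(d)
def onz(C,p,z):
    o,d=ray(C,p);return o+d*(z-o[2])/d[2]
def tri(rays):
    A=sum(np.eye(3)-np.outer(d,d) for o,d in rays);b=sum((np.eye(3)-np.outer(d,d))@o for o,d in rays)
    x=np.linalg.solve(A,b);return x,[np.linalg.norm(np.cross(x-o,d)) for o,d in rays]
def proj(C,X):
    K,r,o=C;p=K@(r.T@(np.array(X)-o));return p[:2]/p[2]
def blobs(im,lo,hi,mn=30):
    h=cv2.cvtColor(im,cv2.COLOR_RGB2HSV);m=cv2.inRange(h,lo,hi)
    n,l,s,c=cv2.connectedComponentsWithStats(m);return [(s[i].tolist(),c[i].round(1).tolist()) for i in range(1,n) if s[i,4]>=mn],l
E
python3 - <<'E'
from h import *
for n in ("scene","side"):
    C=cam(n);im=get_image(n);cv2.imwrite(f"pics/{n}0.png",im[:,:,::-1]);np.save(n+"0.npy",im)
    print(n,C[2].round(3),(C[1][:,2]).round(2))
    print("red",blobs(im,(0,130,60),(8,255,255))[0],blobs(im,(172,130,60),(180,255,255))[0]);print("yel",blobs(im,(20,130,90),(35,255,255))[0])
print(read_state())
E
```

```text
scene [0.597 0.263 0.926] [-0.11 -0.31 -0.95]
red [([514, 0, 85, 44, 1963], [551.3, 16.0]), ([283, 176, 27, 13, 171], [296.0, 181.6]), ([405, 318, 41, 33, 369], [425.3, 334.0])] []
yel [([131, 0, 26, 5, 34], [142.9, 2.4]), ([122, 68, 24, 21, 318], [134.1, 79.6]), ([271, 237, 29, 29, 537], [284.9, 251.3])]
side [0.385 0.646 0.844] [ 0.18 -0.68 -0.72]
red [([332, 202, 29, 12, 182], [346.0, 207.3])] []
yel [([262, 175, 30, 22, 435], [276.7, 185.1])]
{'time_s': 0.1, 'qpos': array([ 1.11498427e+00,  2.13345679e-01, -3.49315642e-02,  1.32351027e+00,
        7.44791858e-06,  1.57080634e+00]), 'joint_velocities': array([-0.00049591, -0.00032414,  0.00063616,  0.00035358,  0.00041144,
        0.00011271]), 'joint_efforts': array([ 1.36655755e-03, -6.87253475e+01,  4.87802339e+01,  1.24867691e-02,
        6.41532370e-05,  1.40559052e-06]), 'position': array([0.21996873, 0.44869806, 0.23087201]), 'orientation': array([-1.15599166e-04,  2.25943047e-01,  9.74140387e-01, -4.81939246e-04]), 'wrist_force': array([ 0.84102551, -0.54270916, -0.06285455]), 'torque': array([ 0.03994993, -0.00913393, -0.01650682]), 'grasp_force': 0.0, 'width': 0.08535818504746749}
```

View pics/scene0.png

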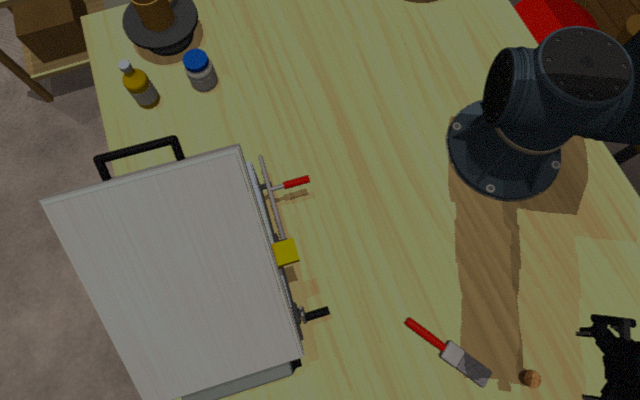

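View pics/side0.png

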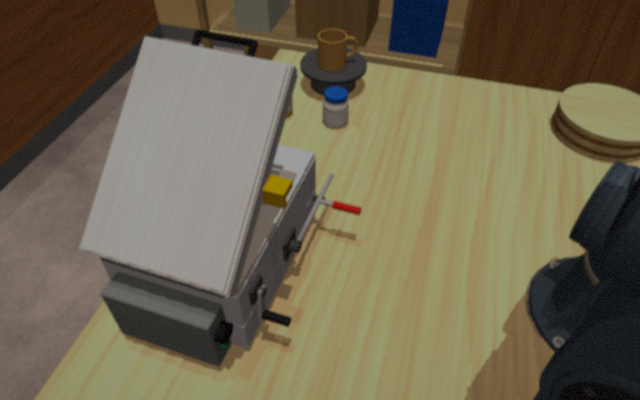

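The scene view shows the red grip at (296,182), the yellow socket at (285,251) and the black latch at (316,313). The side view shows red at (346,207), yellow at (277,185) and the latch at about (277,317). Next I triangulate these points.

```bash
python3 - <<'E'
from h import *
E={};
for n,roi in (("scene",(275,170,320,195)),("side",(325,195,365,220))):
    im=np.load(n+"0.npy");C=cam(n);_,l=blobs(im,(0,130,60),(8,255,255));x0,y0,x1,y1=roi
    ys,xs=np.nonzero(l[y0:y1,x0:x1]);P=np.c_[xs+x0,ys+y0].astype(float);c=P.mean(0)
    u=np.linalg.svd(P-c)[2][0];u*=np.sign(u[0]);t=(P-c)@u;a,b=c+u*t.min(),c+u*t.max()
    E[n]=[C,a,b,c]; print(n,a,b,[onz(C,p,.09).round(4) for p in (a,b,c)])
X=[tri([ray(E[n][0],E[n][i]) for n in E]) for i in (1,2,3)]
for x,e in X: print(x.round(4),np.round(e,4))
d=X[1][0]-X[0][0];print("len",np.linalg.norm(d))
for nm,ps in (("yel",((284.9,251.3),(276.7,185.1))),("latch",((316,313),(277,318)))):
    print(nm,tri([ray(E[n][0],p) for n,p in zip(E,ps)]))
# rod line ends in scene
for p in ((262,157),(282,237)): print(onz(E["scene"][0],p,.09))
E
```

```text
scene [283.2760864  185.02042632] [308.51105929 178.19285567] [array([ 0.5625, -0.0596,  0.09  ]), array([ 0.5039, -0.0556,  0.09  ]), array([ 0.533 , -0.0576,  0.09  ])]
side [332.27877952 203.87383299] [359.59503819 210.63589715] [array([ 0.5635, -0.0585,  0.09  ]), array([ 0.5039, -0.0558,  0.09  ]), array([ 0.5335, -0.0571,  0.09  ])]
[ 0.5631 -0.0595  0.0894] [0.0007 0.0007]
[ 0.5039 -0.0556  0.0902] [0. 0.]
[ 0.5333 -0.0575  0.0898] [0.0003 0.0003]
len 0.05925388599588667
yel (array([0.6045573 , 0.13078811, 0.30837042]), [np.float64(0.00037223259664189226), np.float64(0.00037223259664183117)])
latch (array([0.58685525, 0.22295222, 0.07526102]), [np.float64(0.0009616723600587006), np.float64(0.0009616723600587606)])
[ 0.58651727 -0.14152092  0.09      ]
[0.60272131 0.05219985 0.09      ]
```

```bash
cat > plan.py <<'E'
from h import *
yaw=np.deg2rad(-4.4);xk=np.array([np.cos(yaw),np.sin(yaw),0]);yk=np.array([-np.sin(yaw),np.cos(yaw),0]);zk=np.array([0,0,1.])
G=np.array([.5333,-.0575,.09]);H=G+.062*xk+.13*yk
def ori(tilt):
    t=np.deg2rad(tilt);z=np.sin(t)*xk-np.cos(t)*zk;return R.from_matrix(np.c_[np.cross(yk,z),yk,z])
def here():
    s=read_state();q=np.array(s["orientation"]);return np.array(s["position"]),R.from_quat(q[[1,2,3,0]])
def sleeve(a,out=.008): # point on the sleeve, moved out from its centre
    return H-(.062+out)*xk+.13*(-np.cos(a)*yk+np.sin(a)*zk)
def tcp(a,r,back=0,out=.008): return sleeve(a,out)+(.019-back)*r.as_matrix()[:,2]
def rows(P,Q,wp,g):
    for i,(p,q) in enumerate(wp):
        s=np.round(Q.inv().apply(p-P)/.3,2);w=np.round((Q.inv()*q).as_rotvec()/(np.pi/4),2)
        P=P+Q.apply(s*.3);Q=Q*R.from_rotvec(w*np.pi/4)
        print(" ".join(f"{v:g}" for v in (*(s+0.),*(w+0.),g)),end="; " if i%8<7 else "\n")
    return P,Q
def line(P,Q,p,q,n):
    w=(Q.inv()*q).as_rotvec();return [(P+(p-P)*k/n,Q*R.from_rotvec(w*k/n)) for k in range(1,n+1)]
E
python3 - <<'E'
from plan import *
P,Q=here();q=ori(45);p=tcp(0,q,.10);print(H,p)
rows(P,Q,line(P,Q,p,q,16),1)
E
```

```text
[0.60509074 0.06736028 0.09      ] [ 0.46821673 -0.05249212  0.14727565]
-0.09 -0.07 0.02 -0.01 -0.06 -0.03 1; -0.09 -0.07 0.02 -0.01 -0.06 -0.03 1; -0.09 -0.08 0.02 -0.02 -0.07 -0.03 1; -0.08 -0.08 0.03 -0.01 -0.06 -0.02 1; -0.08 -0.08 0.03 -0.01 -0.06 -0.03 1; -0.08 -0.08 0.04 -0.01 -0.06 -0.03 1; -0.08 -0.08 0.04 -0.01 -0.06 -0.03 1; -0.07 -0.09 0.04 -0.02 -0.06 -0.03 1
-0.06 -0.09 0.04 -0.01 -0.07 -0.03 1; -0.06 -0.09 0.04 -0.01 -0.06 -0.03 1; -0.06 -0.09 0.05 -0.01 -0.06 -0.02 1; -0.05 -0.09 0.05 -0.01 -0.06 -0.03 1; -0.05 -0.09 0.05 -0.01 -0.06 -0.03 1; -0.05 -0.1 0.05 -0.02 -0.06 -0.03 1; -0.04 -0.1 0.05 -0.01 -0.07 -0.03 1; -0.03 -0.1 0.06 -0.01 -0.06 -0.03 1
```

```bash
python3 -m handwheel '-0.09 -0.07 0.02 -0.01 -0.06 -0.03 1; -0.09 -0.07 0.02 -0.01 -0.06 -0.03 1; -0.09 -0.08 0.02 -0.02 -0.07 -0.03 1; -0.08 -0.08 0.03 -0.01 -0.06 -0.02 1; -0.08 -0.08 0.03 -0.01 -0.06 -0.03 1; -0.08 -0.08 0.04 -0.01 -0.06 -0.03 1; -0.08 -0.08 0.04 -0.01 -0.06 -0.03 1; -0.07 -0.09 0.04 -0.02 -0.06 -0.03 1' 20
python3 -m handwheel '-0.06 -0.09 0.04 -0.01 -0.07 -0.03 1; -0.06 -0.09 0.04 -0.01 -0.06 -0.03 1; -0.06 -0.09 0.05 -0.01 -0.06 -0.02 1; -0.05 -0.09 0.05 -0.01 -0.06 -0.03 1; -0.05 -0.09 0.05 -0.01 -0.06 -0.03 1; -0.05 -0.1 0.05 -0.02 -0.06 -0.03 1; -0.04 -0.1 0.05 -0.01 -0.07 -0.03 1; -0.03 -0.1 0.06 -0.01 -0.06 -0.03 1'
python3 - <<'E'
from plan import *
P,Q=here();q=ori(45);print(P,(Q.inv()*q).as_rotvec(degrees=True),read_state()["qpos"].round(2))
C=cam("wrist");im=get_image("wrist");cv2.imwrite("pics/w1.png",im[:,:,::-1]);print(blobs(im,(0,130,60),(8,255,255))[0],proj(C,G),proj(C,G-.03*xk),proj(C,G+.03*xk))
rows(P,Q,line(P,Q,tcp(0,q),q,8),1)
E
```

```text
time_s: 1.1
position: [0.3461, 0.1965, 0.1883]
orientation: [0.195, 0.132, 0.972, -0.006]
wrist_force: [0.7, -0.2, 0.2]
width: 0.0857
grasp_force: 0.0
time_s: 2.1
position: [0.4709, -0.0545, 0.1507]
orientation: [0.382, 0.034, 0.923, -0.015]
wrist_force: [-24.4, 5.0, -29.1]
width: 0.0854
grasp_force: 0.0
[ 0.47087697 -0.05450443  0.15073179] [ 0.02230347 -0.00462378  0.16056704] [-0.15 -0.37 -1.14  0.03  0.05 -0.05]
[([311, 180, 21, 51, 893], [321.0, 205.7])] [325.02570715 205.97260712] [325.40485047 187.45309431] [324.72153216 220.83024112]
0 0 0.04 0 0 0 1; 0 0 0.04 0 0 0 1; 0.01 0 0.05 0 0 0 1; 0 0 0.04 0 0 0 1; 0 0 0.04 0 0 0 1; 0 0 0.04 0 0 0 1; 0 0.01 0.04 0 0 0 1; 0 0 0.04 0 0 0 1
```

View pics/w1.png

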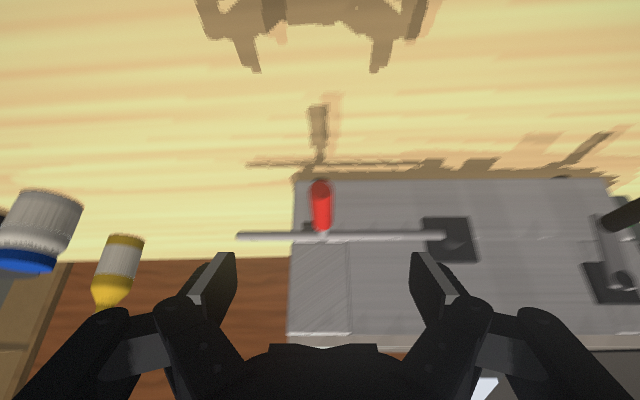

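The wrist view shows the red grip at (321,206), within 4 px of where I predicted it, between the two fingers. Joint 3 is at its fold limit, so I'll reduce the tilt to 33° while approaching.

```bash
python3 - <<'E'
from plan import *
P,Q=here();q=ori(33);print(P,read_state()["wrist_force"],read_state()["qpos"].round(3))
# mid waypoint at standoff .05, then in
rows(P,Q,line(P,Q,tcp(0,q,.002),q,8),1)
E
```

```text
[ 0.47365299 -0.05795828  0.15250052] [0.28309683 0.07604697 0.20597895] [-0.159 -0.371 -1.134  0.018  0.056 -0.061]
0 0 0.04 0 0.03 0 1; 0.01 0 0.04 0 0.04 0 1; 0 0.01 0.04 0 0.03 0 1; 0 0 0.04 0 0.04 0 1; 0 0 0.04 0 0.03 0 1; 0 0 0.04 0 0.04 0 1; 0 0.01 0.05 0 0.03 0 1; 0 0 0.04 0 0.03 0 1
```

```bash
python3 -m handwheel '0 0 0.04 0 0.03 0 1; 0.01 0 0.04 0 0.04 0 1; 0 0.01 0.04 0 0.03 0 1; 0 0 0.04 0 0.04 0 1; 0 0 0.04 0 0.03 0 1; 0 0 0.04 0 0.04 0 1; 0 0.01 0.05 0 0.03 0 1; 0 0 0.04 0 0.03 0 1'
python3 - <<'E'
from plan import *
C=cam("wrist");im=get_image("wrist");cv2.imwrite("pics/w2.png",im[:,:,::-1])
P,Q=here();q=ori(33);print(P,tcp(0,q),(Q.inv()*q).as_rotvec(degrees=True),read_state()["qpos"].round(2))
print(blobs(im,(0,130,60),(8,255,255))[0],proj(C,G))
print("err tool",Q.inv().apply(tcp(0,q)-P))
E
```

```text
time_s: 3.15
position: [0.5312, -0.0517, 0.0709]
orientation: [0.28, 0.036, 0.959, -0.011]
wrist_force: [-0.6, 0.2, 0.1]
width: 0.0854
grasp_force: 0.0
[ 0.53181089 -0.05181401  0.07036453] [ 0.53564122 -0.05768015  0.07406526] [ 0.01657086 -0.47684997  0.10292714] [-0.11  0.   -0.93  0.07  0.02 -0.03]
[([287, 245, 42, 82, 2681], [309.2, 284.0])] [311.67219963 291.53324567]
err tool [-0.00557925 -0.00556479 -0.00082669]
```

View pics/w2.png

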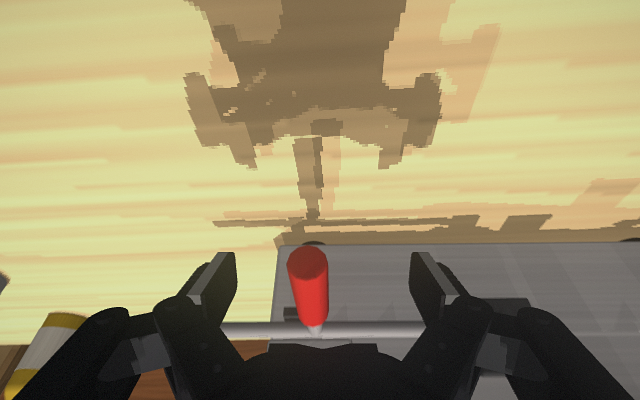

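The grip at (309,284) sits between the fingers (235 to 412), a few mm to the right. I nudge the tool over and close.

```bash
python3 -m handwheel '-0.01 -0.01 0 0 0 0 1; -0.01 -0.01 0 0 0 0 0.6; 0 0 0 0 0 0 0.3; 0 0 0 0 0 0 0.1; 0 0 0 0 0 0 0.1; 0 0 0 0 0 0 0.05; 0 0 0 0 0 0 0; 0 0 0 0 0 0 0' 25
python3 - <<'E'
from plan import *
P,Q=here();print(P,read_state()["width"],read_state()["grasp_force"],read_state()["wrist_force"])
q=ori(33);off=P-tcp(0,q);print(off)
wp=[(tcp(a,q)+off*(1-a/1.8),q) for a in np.linspace(0,1.78,33)[1:]]
rows(P,Q,wp,0)
E
```

```text
time_s: 4.2
position: [0.5356, -0.0584, 0.075]
orientation: [0.281, 0.036, 0.959, -0.011]
wrist_force: [-6.4, -1.7, 6.1]
width: 0.0175
grasp_force: 24.3
[ 0.53563673 -0.05841989  0.07498267] 0.01746967093195258 24.323287904262543 [-6.37751455 -1.736879    6.1105173 ]
[-4.49313835e-06 -7.39738471e-04  9.17408565e-04]
-0.01 0 -0.02 0 -0.01 0 0; -0.02 0 -0.02 0 0 0 0; -0.01 0.01 -0.02 0 0 0 0; -0.01 0 -0.02 0 0 0 0; -0.01 0.01 -0.02 0 0 0 0; -0.02 0 -0.02 0 0 0 0; -0.01 0.01 -0.02 0 0 0 0; -0.01 0.01 -0.02 0 0 0 0
-0.01 0.01 -0.01 0 0 0 0; -0.01 0.02 -0.02 0 0 0 0; -0.02 0.01 -0.02 0 0 0 0; -0.01 0.01 -0.01 0 0 0 0; -0.01 0.02 -0.02 0 0 0 0; -0.01 0.02 -0.01 0 0 0 0; 0 0.01 -0.02 0 0 0 0; -0.01 0.02 -0.01 0 0 0 0
-0.01 0.02 -0.01 0 0 0 0; -0.01 0.02 -0.01 0 0 0 0; -0.01 0.02 -0.01 0 0 0 0; 0 0.02 -0.01 0 0 0 0; -0.01 0.02 -0.01 0 0 0 0; 0 0.03 -0.01 0 0 0 0; -0.01 0.02 -0.01 0 0 0 0; 0 0.02 0 0 0 0 0
0 0.03 -0.01 0 0 0 0; 0 0.02 0 0 0 0 0; -0.01 0.03 0 0 0 0 0; 0 0.02 0 0 0 0 0; 0 0.02 0 0 0 0 0; 0.01 0.03 0 0 0 0 0; 0 0.02 0 0 0 0 0; 0 0.03 0.01 0 0 0 0
```

Grip held (17.5 mm, 24 N). Swinging the first quarter of the arc, checking as I go.

```bash
cat > chk.py <<'E'
from plan import *
import sys
P,Q=here();s=read_state();z=Q.as_matrix()[:,2];g=P-.019*z-H
print("y,z from hinge",(g@yk).round(4),g[2].round(4),"angle",np.arctan2(g[2],-g@yk).round(3),"r",np.hypot(g@yk,g[2]).round(4),"x",(g@xk).round(4),s["width"],s["grasp_force"],s["wrist_force"].round(1),s["qpos"].round(2))
if len(sys.argv)>1:
    a0,a1,n=float(sys.argv[1]),float(sys.argv[2]),int(sys.argv[3]);q=ori(33)
    rows(P,Q,[(tcp(a,q),q) for a in np.linspace(a0,a1,n+1)[1:]],0)
E
python3 -m handwheel '-0.01 0 -0.02 0 -0.01 0 0; -0.02 0 -0.02 0 0 0 0; -0.01 0.01 -0.02 0 0 0 0; -0.01 0 -0.02 0 0 0 0; -0.01 0.01 -0.02 0 0 0 0; -0.02 0 -0.02 0 0 0 0; -0.01 0.01 -0.02 0 0 0 0; -0.01 0.01 -0.02 0 0 0 0'
python3 chk.py .445 1.78 24
```

```text
time_s: 5.2
position: [0.5363, -0.0467, 0.1326]
orientation: [0.286, 0.036, 0.958, -0.012]
wrist_force: [5.8, -7.3, -1.9]
width: 0.0175
grasp_force: 24.6
y,z from hinge -0.119 0.0585 angle 0.457 r 0.1326 x -0.0703 0.017484531661078315 24.575175046920776 [ 5.8 -7.3 -1.9] [-0.09 -0.1  -0.83  0.26  0.01 -0.01]
-0.01 0.02 -0.01 0 0 0 0; -0.01 0.01 -0.02 0 0 0 0; -0.01 0.01 -0.01 0 0 0 0; -0.01 0.02 -0.02 0 0 0 0; -0.01 0.01 -0.02 0 0 0 0; -0.01 0.02 -0.01 0 0 0 0; -0.01 0.02 -0.02 0 0 0 0; -0.01 0.01 -0.01 0 0 0 0
-0.01 0.02 -0.01 0 0 0 0; 0 0.02 -0.01 0 0 0 0; -0.01 0.02 -0.01 0 0 0 0; -0.01 0.02 -0.01 0 0 0 0; 0 0.03 -0.01 0 0 0 0; -0.01 0.02 -0.01 0 0 0 0; 0 0.02 0 0 0 0 0; -0.01 0.02 -0.01 0 0 0 0
0 0.03 0 0 0 0 0; 0 0.02 -0.01 0 0 0 0; 0 0.03 0 0 0 0 0; 0 0.02 0 0 0 0 0; 0 0.02 0 0 0 0 0; 0 0.03 0 0 0 0 0; 0 0.02 0 0 0 0 0; 0 0.03 0.01 0 0 0 0
```

```bash
python3 -m handwheel '-0.01 0.02 -0.01 0 0 0 0; -0.01 0.01 -0.02 0 0 0 0; -0.01 0.01 -0.01 0 0 0 0; -0.01 0.02 -0.02 0 0 0 0; -0.01 0.01 -0.02 0 0 0 0; -0.01 0.02 -0.01 0 0 0 0; -0.01 0.02 -0.02 0 0 0 0; -0.01 0.01 -0.01 0 0 0 0'
python3 chk.py .89 1.78 16
python3 -m handwheel '-0.01 0.02 -0.01 0 0 0 0; 0 0.02 -0.01 0 0 0 0; -0.01 0.02 -0.01 0 0 0 0; -0.01 0.02 -0.01 0 0 0 0; 0 0.03 -0.01 0 0 0 0; -0.01 0.02 -0.01 0 0 0 0; 0 0.02 0 0 0 0 0; -0.01 0.02 -0.01 0 0 0 0'
python3 chk.py 1.335 1.78 8
python3 - <<'E'
from plan import *
for n in ("scene",):
    cv2.imwrite("pics/s3.png",get_image(n)[:,:,::-1])
E
```

```text
time_s: 6.2
position: [0.5401, -0.0129, 0.1779]
orientation: [0.287, 0.038, 0.957, -0.014]
wrist_force: [-12.5, -15.2, 15.3]
width: 0.0173
grasp_force: 27.7
y,z from hinge -0.0849 0.1037 angle 0.885 r 0.134 x -0.0691 0.017269836445620076 27.690652906894684 [-12.5 -15.2  15.3] [ 0.01 -0.15 -0.75  0.39 -0.05  0.07]
0 0.03 -0.01 -0.01 0.01 0 0; -0.01 0.02 -0.01 0 0 0 0; 0 0.02 -0.01 0 0 0 0; -0.01 0.02 -0.01 0 0 0 0; -0.01 0.02 -0.01 0 0 0 0; 0 0.03 0 0 0 0 0; 0 0.02 -0.01 0 0 0 0; -0.01 0.02 0 0 0 0 0
0 0.03 -0.01 0 0 0 0; 0 0.02 0 0 0 0 0; 0 0.02 0 0 0 0 0; 0 0.03 0 0 0 0 0; 0 0.02 0 0 0 0 0; 0 0.03 0 0 0 0 0; 0 0.02 0 0 0 0 0; 0 0.02 0 0 0 0 0
time_s: 7.2
position: [0.544, 0.0406, 0.2017]
orientation: [0.286, 0.036, 0.958, -0.011]
wrist_force: [3.0, -1.0, -7.3]
width: 0.017
grasp_force: 26.3
y,z from hinge -0.0313 0.1276 angle 1.33 r 0.1314 x -0.0692 0.017025403825310544 26.30892276763916 [ 3.  -1.  -7.3] [ 0.14 -0.15 -0.68  0.47 -0.12  0.18]
0 0.03 0 0 0.01 0 0; 0 0.02 -0.01 0 0 0 0; 0 0.02 0 0 0 0 0; 0 0.03 0 0 0 0 0; 0 0.02 0 0 0 0 0; 0 0.03 0 0 0 0 0; 0 0.02 0.01 0 0 0 0; 0 0.02 0 0 0 0 0
```

View pics/s3.png

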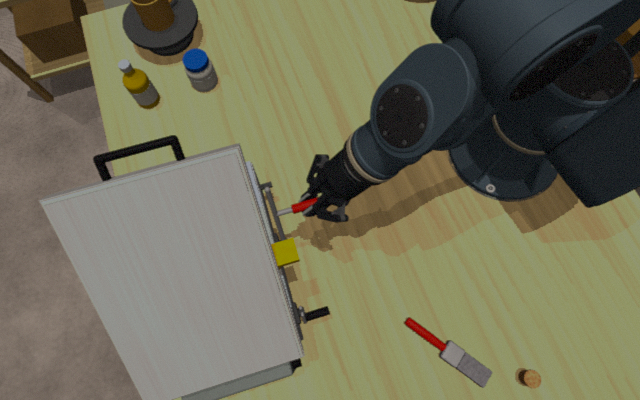

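The gripper still holds the red grip at about (305,205). The socket (286,252) and latch (316,313) have not moved, and the body is clear of the lid. Continuing.

```bash
python3 -m handwheel '0 0.03 0 0 0.01 0 0; 0 0.02 -0.01 0 0 0 0; 0 0.02 0 0 0 0 0; 0 0.03 0 0 0 0 0; 0 0.02 0 0 0 0 0; 0 0.03 0 0 0 0 0; 0 0.02 0.01 0 0 0 0; 0 0.02 0 0 0 0 0'
python3 chk.py 1.78 1.86 4
python3 - <<'E'
from h import *
for n in ("scene","side"):
    im=get_image(n);cv2.imwrite(f"pics/{n}4.png",im[:,:,::-1]);print(n,blobs(im,(20,130,90),(35,255,255))[0],blobs(im,(0,130,60),(8,255,255))[0])
E
```

```text
time_s: 8.25
position: [0.5476, 0.0981, 0.2002]
orientation: [0.281, 0.036, 0.959, -0.011]
wrist_force: [3.4, -1.8, 0.9]
width: 0.0173
grasp_force: 29.9
y,z from hinge 0.0262 0.1262 angle 1.776 r 0.1289 x -0.0699 0.017254302940875477 29.92146134376526 [ 3.4 -1.8  0.9] [ 0.29 -0.1  -0.63  0.5  -0.19  0.31]
0 0.01 0 0 -0.01 0 0; 0 0.01 0 0 0 0 0; 0 0.01 0 0 0 0 0; 0 0.01 0 0 0 0 0; scene [([122, 68, 25, 22, 341], [134.5, 79.6]), ([271, 237, 29, 29, 553], [285.1, 251.4])] [([300, 226, 30, 16, 225], [312.9, 233.5]), ([405, 318, 42, 33, 379], [425.2, 333.9])]
side [([262, 175, 30, 33, 706], [275.8, 190.4])] [([304, 210, 20, 13, 152], [312.0, 216.0])]
```

View pics/side4.png

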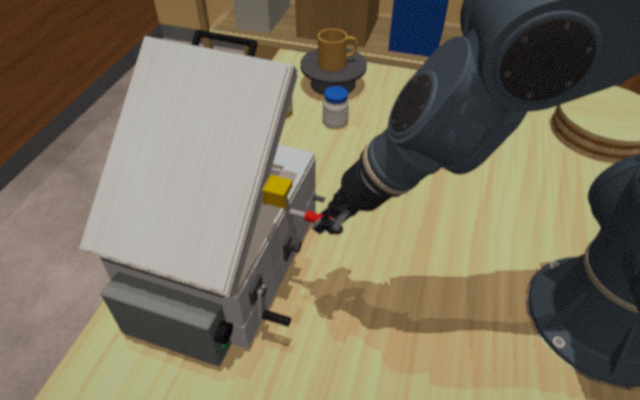

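The side view shows the rod past upright with its tip under the yellow socket (276,190). The socket and lid have not moved. I go 9 mm further, settle, then release.

```bash
python3 -m handwheel '0 0.01 0 0 0 0 0; 0 0.01 0 0 0 0 0; 0 0.01 0 0 0 0 0; 0 0 0 0 0 0 0; 0 0 0 0 0 0 0; 0 0 0 0 0 0 0; 0 0 0 0 0 0 0; 0 0 0 0 0 0 0'
python3 chk.py
```

```text
time_s: 9.35
position: [0.548, 0.1059, 0.199]
orientation: [0.28, 0.036, 0.959, -0.012]
wrist_force: [7.5, -3.5, -11.9]
width: 0.0174
grasp_force: 28.2
y,z from hinge 0.034 0.125 angle 1.836 r 0.1296 x -0.0701 0.017440437371669986 28.2281756401062 [  7.5  -3.5 -11.9] [ 0.3  -0.1  -0.63  0.5  -0.2   0.32]
```

Angle is 1.836. Opening, then backing straight out.

```bash
python3 -m handwheel '0 0 0 0 0 0 0.3; 0 0 0 0 0 0 0.6; 0 0 0 0 0 0 1; 0 0 0 0 0 0 1; 0 0 0 0 0 0 1; 0 0 0 0 0 0 1; 0 0 0 0 0 0 1; 0 0 0 0 0 0 1'
python3 -m handwheel '0 0 -0.03 0 0 0 1; 0 0 -0.05 0 0 0 1; 0 0 -0.06 0 0 0 1; 0 0 -0.06 0 0 0 1; 0 0 -0.06 0 0 0 1; 0 0 -0.06 0 0 0 1; 0 0 -0.03 0 0 0 1; 0 0 0 0 0 0 1'
python3 - <<'E'
from plan import *
Cs=[];Y=[];Rd=[]
for n in ("scene","side"):
    im=get_image(n);C=cam(n);cv2.imwrite(f"pics/{n}5.png",im[:,:,::-1])
    y=blobs(im,(20,130,90),(35,255,255))[0];r=blobs(im,(0,130,60),(8,255,255))[0];print(n,y,r)
    b=min(r,key=lambda t:np.hypot(*(np.array(t[1])-proj(C,sleeve(1.85,0)))));Rd.append(ray(C,b[1]))
x,e=tri(Rd);g=x-H;print(x,e,"angle",np.arctan2(g[2],-g@yk),"x",g@xk)
print(read_state()["position"],read_state()["wrist_force"],read_state()["qpos"].round(2))
E
```

```text
time_s: 10.35
position: [0.5487, 0.1063, 0.2004]
orientation: [0.281, 0.036, 0.959, -0.011]
wrist_force: [-0.1, -0.0, 0.7]
width: 0.0853
grasp_force: 0.0
time_s: 11.35
position: [0.4922, 0.1108, 0.2894]
orientation: [0.282, 0.036, 0.959, -0.011]
wrist_force: [0.2, 0.1, -0.1]
width: 0.0853
grasp_force: 0.0
scene [([122, 68, 25, 22, 333], [134.4, 79.5]), ([271, 237, 29, 29, 540], [285.0, 251.5])] [([514, 0, 28, 27, 299], [525.5, 13.8]), ([302, 231, 33, 17, 278], [317.9, 238.9]), ([405, 318, 41, 33, 375], [425.2, 334.0])]
side [([262, 175, 30, 33, 695], [275.7, 190.3])] [([302, 215, 35, 18, 322], [318.6, 223.8])]
[0.54258701 0.11019232 0.21612746] [np.float64(0.0008633114835737439), np.float64(0.0008633114835738382)] angle 1.8627792099090088 x -0.06560555111880688
[0.4921023  0.11062019 0.28833252] [ 0.48445005  0.17349659 -1.21146751] [ 0.37 -0.25 -0.52  0.78 -0.23  0.38]
```

View pics/side5.png

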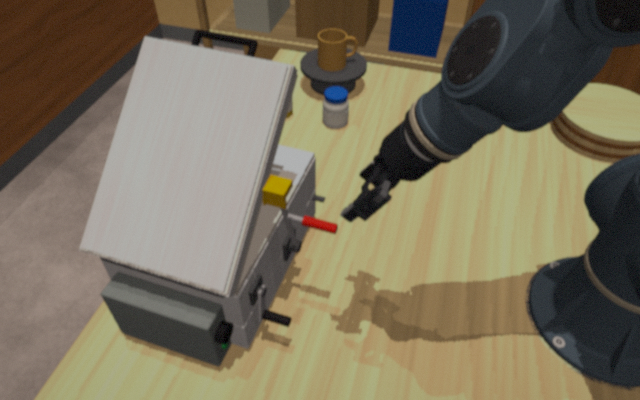

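The rod stands home: red grip at (319,224), triangulated angle 1.863 rad. The socket has not moved, and the gripper is open and clear.

```bash
python3 -c "
from workcell import *
print(job_done())"
```

```text
the job is handed in; nothing more can be done
None
```

I swung the prop rod fully home in the yellow socket (measured about 1.86 rad) and let go of it; the lid and latch look unmoved, the gripper is clear, and the job was handed in at about 11.5 s with no verdict shown.

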